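Post the bike light into the oak hallway box through its swing door

ROBOT

A 6-joint arm with a two-finger parallel gripper is mounted at the origin on the work surface. World frame = base frame: x ahead of the robot, y to its left, z up, the work surface at z = 0. Lengths are in mm, angles in degrees, forces in N, time in s.
With the tool pointing down it reaches from about 275 to 875 mm from the base axis. Payload 12.5 kg.
Tool frame: the origin (TCP) lies midway between the tips of the shut fingers; the grasp point (between the pads) lies 19 mm behind it (bot.tcp_to_grasp is the distance from the TCP to the grasp point, in mm); z points along the fingers, y is the line along which they close (so a half turn about z gives the same grasp; the last joint's range is limited). The gripper opens to 85 mm and grips with 20 to 120 N. Pads are 22 mm wide; open, the fingers measure 114 mm over their backs; the gripper's body (76 mm by 85 mm) begins 54 mm behind the grasp point. The pads swing forward as they close: fully open they stand 13 mm farther back than shut.
Start: joints at [-78.587, 20.094, 94.641, -0, 65.266, -4.847], TCP at [154.023, -527.979, 231.29] pointing down, gripper open.
Joint ranges: [-157.81, 157.81], [-45, 120.19], [0.68, 151.7], [-89.99, 269.99], [4.06, 180], [-164.3, 164.3]. Speed limits (degrees/s): [127.2, 127.2, 159.86, 180, 180, 180].

INTERFACE

Orientations are given as [roll, pitch, yaw] about the fixed x, y, z axes, in that order (R = Rz(yaw) Ry(pitch) Rx(roll)).
In Python, from bench import bot, eoat, status, imaging gives the robot as it stands. The module is installed in compiled form; this text tells all that it offers. Calls block until the motion is done:
- bot.reach(position, orientation): joint-space move of the TCP to a pose.
- bot.move_linear(position, rotation=None, max_speed=150, force_limit=None): straight line of the TCP; rotation=None keeps the orientation; max_speed is the mean speed in mm/s. With force_limit (N) it stops when the force on the tool has changed by that much, and returns True; else False.
- bot.move_joints(angles): joint-space move.
- eoat.set_gripper(opening, grip_force=None): finger opening in mm; grip_force is the grip in N (None keeps the last); returns when the fingers have stopped.
- bot.hold(seconds).
- bot.solve_ik(position, orientation): joint angles nearest the present ones, or None.
- status.observe(): the state.
- imaging.camera(name): name is "side" or "top"; returns a dict with "color" (480x640x3 uint8, red, green, blue), "K" (3x3 intrinsics, pixels), "R" (3x3) and "t" (3): a world point X has camera coordinates R X + t. Camera axes: x right, y down, z forward; pixel columns grow to the right and rows downward; lengths in mm; the calibration is good to about 2 mm. A picture is of the moment at which its call begins. There is no depth.
A pose or a line that the arm cannot do raises bot.PlanningError and nothing moves.
- bot.sign_off(): hands the job in; it is judged then, once.
The state is a dict: "time_s": time; "q": joint angles; "joint_vel": joint speeds; "joint_efforts": joint torques, N m; "ee_pos": TCP position; "tool_rot": TCP orientation; "force": force on the tool from outside, world axes, zero at the start; "wrist_torque": the same for the moment, N m; "finger_gap": finger opening in mm; "grasp_force": force on a finger pad.
Only numpy, scipy, OpenCV 4.12 (cv2) and the standard library are available. Lean on these libraries where they do the work, as an engineer would, in place of code of your own. Each camera call takes 0.05 s, during which the arm holds its last target. There are 200 camera calls.

TASK

Put the bike light away: push the oak box's swing door inwards with one finger and, while that finger keeps it open, push the light off the ledge and through the doorway with the other finger, so that it drops into the box and the door springs shut behind it. Slide the light only - do not grip, squeeze or lift it, and do not shove the door open with the light itself. Leave the other things on the bench where they are.

Things in the scene. Friction and masses are not known exactly. Their poses are not given: they have to be found in the camera images.
- oak_box: Oak drop box, fixed, 236 mm long (x), 160 wide (y). Origin: centre of its underside, z up, x over the ledge and in through the door; x lies within 30 degrees of world -x (door end nearer the robot). Front to back: flat open ledge 115 mm long, top 100 mm high; sloping swing door over 86 mm; roof strip 35 mm, top 142 mm high. All hollow below, walls and ledge board 8 mm, lined floor 10 mm high.
- sill (a point): Middle of the ledge's inner edge, the threshold of the doorway, level with the ledge top (100 mm above the bench); axes as the box's. The doorway is 144 mm wide, centred here. The door's hinge line (along y) is 86 mm further in (+x) and 38 mm higher, the roof strip begins there. Nothing stands above the ledge or the door.
- swing_door (a joint): Door angle (rad): 0 shut, grows to 1.2 as its lower edge swings in and down. Oak plate 138 mm wide, 90 long, 7 thick, hinged at its upper, inner edge; shut it rises inwards from the sill at 24 degrees. Closing torque 0.05 N m shut, 0.15 at 0.7 rad: 1 to 5 N at a fingertip. A fingertip moving inwards (+x) a few mm above ledge level swings it open; at 0.75 rad about 50 mm is clear beyond the sill.
- door_edge (a point): Middle of the door's lower (free) edge on its outer face; shut it lies 2 mm in from the sill and 1 mm above it.
- bike_light: Bike light: blue plastic block, rounded edges, flat ends, 50 mm long (its x, lens at +x), 32 wide (y), 28 high, 60 to 120 g. Origin: centre of its underside. It lies loose on the ledge, its middle 47 to 77 mm before the sill and within 32 mm of the mid-line, lens towards the door within 20 degrees. It drops in once its middle has passed the sill, if the door is held out of its way.
- flashlight: Bystander: silver aluminium flashlight with a toggle switch, standing on its 42 mm head beside the door end of the box, 140 mm tall. Origin: centre of its underside.
- doorknob: Bystander: glass doorknob on a brass rose, 60 mm across, 67 mm tall, standing in front of the box. Origin: centre of its underside.
- spring_clip: Bystander: steel spring clip, 50 mm wide, 56 mm long, 31 mm high, beside the ledge end of the box. Origin: centre of its underside.
- house_key: Bystander: brass key, 65 mm long, 4 mm thick. Origin: centre of its underside.
- bowl: Bystander: white bowl, 124 mm across, 45 mm high. Origin: centre of its underside.
- mug: Bystander: mug, 80 mm across, 85 mm high. Origin: centre of its underside.
- boot_brush: Bystander: boot brush, 150 x 48 x 38 mm. Origin: centre of its underside.
There are look-alikes about, which are no part of the job. What is meant by the bike_light is not brown or turquoise, and is the larger of those in its own colour.

How it is judged:
By the outcome, as a careful person would: the job done as asked, in the order asked, and still so for the second after the job is handed in, with the robot touching nothing.
It also fails if it takes over 35 s, if anything falls off the work surface, if the arm or the gripper's body presses on something with over 40 N, if the wrist force passes 120 N, or if a joint passes its speed limit or range.

## Working session

There is one attempt and no reset: what is moved stays moved. The work goes in short steps, each a Python script; the robot and the scene stay as the last script left them, time stands still between calls to the robot, and variables do not carry over. Pictures are saved under pics/ and viewed, at most 10 in all, crops included, and the job is handed in when it is done.

```bash
mkdir -p pics; python3 - <<'E'
from bench import bot, eoat, status, imaging
import cv2,numpy as np,pickle
for n in("side","top"):
    c=imaging.camera(n);pickle.dump(c,open(n+".pkl","wb"));cv2.imwrite(f"pics/{n}0.png",c["color"][:,:,::-1])
    print(n,c["K"].round(1).tolist(),(-c["R"].T@c["t"]).round(0),c["R"].round(2).tolist())
E
```

```text
side [[594.4, 0.0, 307.4], [0.0, 594.4, 232.0], [0.0, 0.0, 1.0]] [ 388. 1220.  947.] [[-0.99, -0.17, -0.02], [-0.08, 0.56, -0.82], [0.15, -0.81, -0.57]]
top [[491.9, 0.0, 314.7], [0.0, 491.9, 241.7], [0.0, 0.0, 1.0]] [ 442.   20. 1133.] [[0.01, -1.0, 0.03], [-0.98, -0.01, -0.19], [0.19, -0.02, -0.98]]
```

View pics/top0.png

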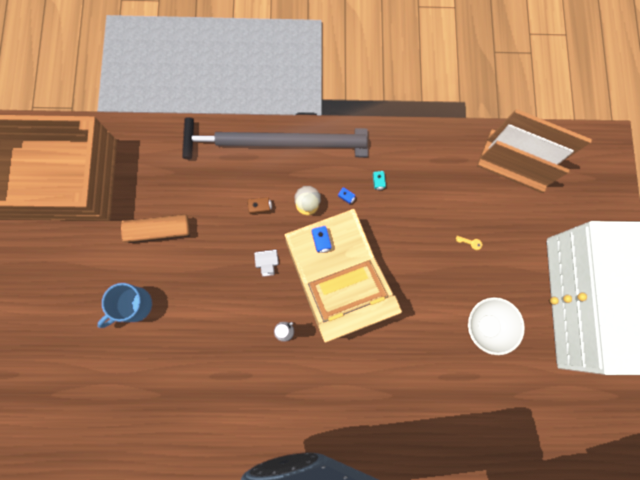

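View pics/side0.png

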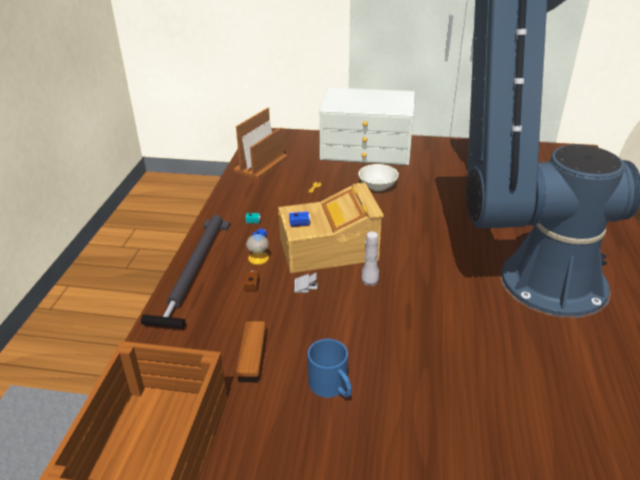

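Top view: the large blue block is on the ledge at (321,239). Look-alikes: small blue (347,196), turquoise (379,180) and brown (260,205). I choose (321,239), the larger blue one, and check it in a crop. The box has its ledge corners near (286,237) and (353,211), with the roof strip at lower right.

```bash
cat > h.py <<'E'
import cv2,numpy as np,pickle
def ray(c,uv,z):
    d=c["R"].T@np.linalg.inv(c["K"])@np.array([uv[0],uv[1],1.]);o=-c["R"].T@c["t"]
    return o+d*(z-o[2])/d[2]
def proj(c,X):
    p=c["K"]@(c["R"]@np.asarray(X,float)+c["t"]);return p[:2]/p[2]
E
python3 - <<'E'
from h import *
c=pickle.load(open("top.pkl","rb"));im=c["color"]
crop=im[195:350,260:420,::-1];cv2.imwrite("pics/crop.png",cv2.resize(crop,None,fx=5*.75,fy=5*.75,interpolation=cv2.INTER_CUBIC))
hsv=cv2.cvtColor(im,cv2.COLOR_RGB2HSV)
for n in("top","side"):
    c=pickle.load(open(n+".pkl","rb"));hsv=cv2.cvtColor(c["color"],cv2.COLOR_RGB2HSV)
    m=cv2.inRange(hsv,(105,150,60),(130,255,255))
    for k in cv2.findContours(m,0,2)[0]:
        if cv2.contourArea(k)>30: r=cv2.minAreaRect(k);print(n,"blue",np.round(r[0],1),np.round(r[1],1),r[2],cv2.boxPoints(r).round(1).tolist())
    m=cv2.inRange(hsv,(14,60,150),(28,190,255))
    if n=="top": m[:200]=0
    m=cv2.morphologyEx(m,cv2.MORPH_OPEN,np.ones((3,3)))
    k=max([k for k in cv2.findContours(m,0,2)[0] if 200<cv2.boundingRect(k)[0]<400 and cv2.boundingRect(k)[1]>150],key=cv2.contourArea)
    h=cv2.convexHull(k);print(n,"box",cv2.contourArea(h),cv2.approxPolyDP(h,2.5,True)[:,0].tolist())
E
```

```text
top blue [321.1 238.5] [22.3 14.1] 75.96376037597656 [[311.6000061035156, 229.39999389648438], [325.20001220703125, 225.89999389648438], [330.6000061035156, 247.60000610351562], [317.0, 251.0]]
top blue [345.9 194.9] [13.6  9.4] 33.6900634765625 [[337.6000061035156, 195.10000610351562], [342.79998779296875, 187.1999969482422], [354.20001220703125, 194.8000030517578], [348.8999938964844, 202.60000610351562]]
top box 9296.0 [[354, 209], [401, 312], [324, 341], [285, 237], [287, 232]]
side blue [259.  231.5] [ 5. 12.] 90.0 [[253.0, 229.0], [265.0, 229.0], [265.0, 234.0], [253.0, 234.0]]
side blue [298.8 218.9] [12.2 17.7] 82.87498474121094 [[289.20001220703125, 214.0], [306.79998779296875, 211.8000030517578], [308.3999938964844, 223.8000030517578], [290.79998779296875, 226.0]]
side box 6997.5 [[366, 183], [383, 216], [380, 239], [364, 261], [291, 272], [278, 207], [355, 183]]
```

View pics/crop.png

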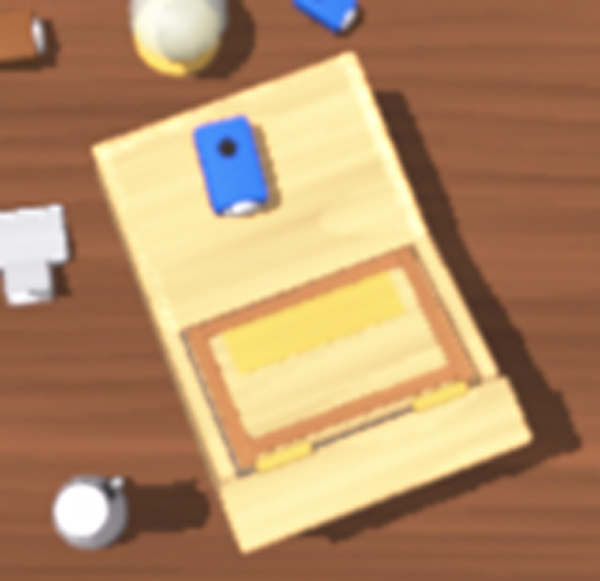

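The crop shows the blue light with its lens end at crop (241,207), towards the door, and it is clearly larger than the other blue block. Ledge outer corners are (94,150) and (350,53), door lower corners (183,333) and (415,248), roof corners (245,552) and (532,440).

```bash
cat > m.py <<'E'
from h import *
from scipy.optimize import least_squares
c=pickle.load(open("top.pkl","rb"));s=pickle.load(open("side.pkl","rb"))
f=lambda p:np.array(p)/3.75+[260-.37,195-.37]
# box frame, origin at sill; (x,y,z_world), crop pixel
L=[((-115,80,100),(350,53)),((-115,-80,100),(94,150)),((121,80,142),(532,440)),((121,-80,142),(245,552)),((86,80,142),(503,380)),((86,-80,142),(218,482)),((2,69,101),(415,248)),((2,-69,101),(183,333))]
sgn=[1]
def res(p,sg):
    a=p[2];r=[]
    for (x,y,z),q in L:
        y=y*sg; X=ray(c,f(q),z)
        r+=[p[0]+x*np.cos(a)-y*np.sin(a)-X[0],p[1]+x*np.sin(a)+y*np.cos(a)-X[1]]
    return np.array(r)
best=min((least_squares(res,[400,0,np.pi],args=(sg,)) for sg in(1,-1)),key=lambda r:r.cost)
sx,sy,a=best.x
ex=np.array([np.cos(a),np.sin(a)]);ey=np.array([-ex[1],ex[0]]);S=np.array([sx,sy])
E
python3 - <<'E'
from m import *
print("sill",S.round(1),"yaw",np.degrees(a)%360,"rms",np.sqrt(2*best.cost/16)); print(best.fun.round(1))
w=lambda b:S+(ex*b[0]+ey*b[1])
print("side check sill corners outer", [proj(s,[*w(b),z]).round(0).tolist() for b,z in [((-115,80),100),((-115,-80),100),((121,80),142),((121,-80),142)]])
# light top including lens
im=c["color"];hsv=cv2.cvtColor(im,cv2.COLOR_RGB2HSV)
for nm,cam in(("top",c),("side",s)):
    h=cv2.cvtColor(cam["color"],cv2.COLOR_RGB2HSV);m=cv2.inRange(h,(100,120,50),(130,255,255))
    k=[k for k in cv2.findContours(m,0,2)[0] if cv2.contourArea(k)>60 and abs(cv2.boundingRect(k)[0]-300)<25 and 200<cv2.boundingRect(k)[1]<235]
    for q in k:
        print(nm,cv2.minAreaRect(q))
        for z in (114,128):
            print(z,[(lambda d:[round(float(d@ex),1),round(float(d@ey),1)])(ray(cam,p,z)[:2]-S) for p in cv2.boxPoints(cv2.minAreaRect(q))])
E
```

```text
sill [572.6 -57.3] yaw 201.19421473622944 rms 1.8201438261365555
[-1.8 -2.5 -0.7 -0.1  1.2  3.7  2.9 -0.6  1.9  1.5 -0.7 -2.4 -1.2  1.4
 -1.6 -1. ]
side check sill corners outer [[278.0, 207.0], [288.0, 241.0], [364.0, 183.0], [381.0, 214.0]]
top ((321.11767578125, 238.47059631347656), (22.79834747314453, 14.55213737487793), 75.96376037597656)
114 [[-104.2, -23.7], [-100.9, 7.1], [-52.3, 0.9], [-55.7, -29.6]]
128 [[-101.5, -25.0], [-98.2, 5.4], [-50.3, -0.8], [-53.6, -30.9]]
side ((298.9238586425781, 218.4340057373047), (12.25449275970459, 18.31049156188965), 85.91438293457031)
114 [[-93.9, 21.4], [-46.7, 16.5], [-55.9, -39.6], [-101.7, -34.7]]
128 [[-97.2, -0.1], [-50.8, -4.9], [-59.9, -60.1], [-104.9, -55.3]]
```

```bash
cat >> m.py <<'E'
Lc=np.array([-76.,-13.]);th=np.radians(-7.2);ub=np.array([np.cos(th),np.sin(th)])
W=lambda b:S+ex*b[0]+ey*b[1]
def tcp(d,z): return [*W(Lc+ub*(7+d)),z]   # d: mm pushed; B starts 8 mm behind the light
psi=np.degrees(a+th)+90
E
cat > snap.py <<'E'
from bench import imaging
from h import *
def snap(n,t):
    c=imaging.camera(n);x,y,w,h=(240,190,200,150) if n=="top" else (250,120,160,160)
    cv2.imwrite(f"pics/{t}.png",cv2.resize(c["color"][y:y+h,x:x+w,::-1],None,fx=3.5,fy=3.5,interpolation=cv2.INTER_CUBIC))
E
python3 - <<'E'
from m import *;from snap import snap
from bench import bot,eoat,status
print("light centre in side px",proj(s,[*W(Lc),114]))
best=None
for p in(psi,psi+180):
    p=(p+180)%360-180; q=bot.solve_ik(tcp(0,96),[180,0,p]);q2=bot.solve_ik(tcp(94,96),[180,0,p]);print(p,q,q2)
    if q is not None and q2 is not None and (best is None or abs(q[5])<abs(best[1][5])): best=(p,q)
p=best[0]
bot.reach(tcp(0,230),[180,0,p]);eoat.set_gripper(80)
bot.move_linear(tcp(0,135),max_speed=100)
o=status.observe();print(o["time_s"],o["ee_pos"],o["tool_rot"],o["finger_gap"],o["force"])
hit=bot.move_linear(tcp(0,96),max_speed=50,force_limit=4)
o=status.observe();print(hit,o["time_s"],o["ee_pos"],o["force"]);snap("side","dn_s")
E
```

```text
light centre in side px [298.66079611 219.23160521]
-76.00578526377058 [-5.97205966e+00  3.73689857e+01  8.77382722e+01 -2.54444375e-14
  5.48927421e+01  1.60033726e+02] [-9.36883585e+00  2.95768755e+01  1.02118532e+02 -2.54444375e-14
  4.83045928e+01  1.56636949e+02]
103.99421473622942 [ -5.97205966  37.36898572  87.73827221   0.          54.89274207
 -19.9662744 ] [-9.36883585e+00  2.95768755e+01  1.02118532e+02 -2.54444375e-14
  4.83045928e+01 -2.33630506e+01]
3.9083 [632.3321144  -19.39392681 135.72244466] [1.79934866e+02 2.48578030e-02 1.03994608e+02] 79.9386324584266 [-0.26352583 -0.77446854  0.1517351 ]
False 4.8417 [632.14938187 -19.37187367  96.30472027] [-0.72787419  0.79517119 -0.08596115]
```

View pics/dn_s.png

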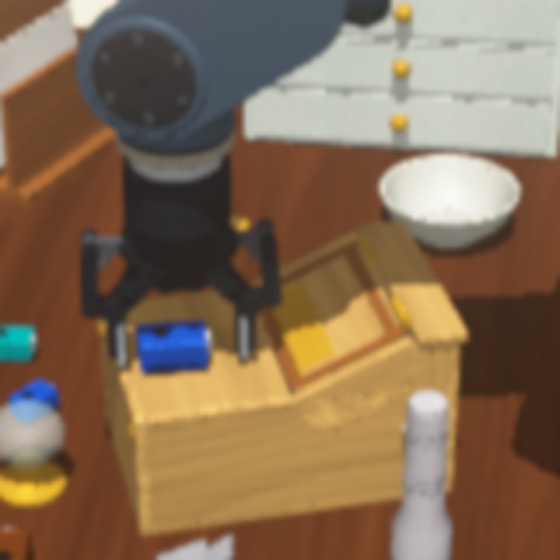

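The side view shows both fingers straddling the light with clear gaps: finger B behind it at crop x≈122, finger A ahead at x≈244. The door is still shut. Next I push.

```bash
python3 - <<'E'
from m import *;from snap import snap
from bench import bot,eoat,status
for d in (30,55,72):
    hit=bot.move_linear(tcp(d,96),max_speed=50,force_limit=15)
    o=status.observe();print(d,hit,o["time_s"],o["ee_pos"].round(1) if hasattr(o["ee_pos"],"round") else o["ee_pos"],np.round(o["force"],1))
    if hit: break
snap("side","p_s");snap("top","p_t")
E
python3 -c "
import cv2,numpy as np
a=cv2.imread('pics/p_s.png');b=cv2.imread('pics/p_t.png')
a=cv2.resize(a,(400,400));b=cv2.resize(b,(400,300));cv2.imwrite('pics/p.png',np.hstack([a,np.vstack([b,np.zeros((100,400,3),np.uint8)])]))"
```

```text
30 False 5.6417 [602.7 -26.6  95.9] [-0.5  0.2  0.5]
55 False 6.2917 [578.5 -32.7  96.2] [ 0.4 -0.4  0.7]
72 False 6.7833 [561.7 -36.9  96.1] [0.8 0.5 1.5]
```

View pics/p.png

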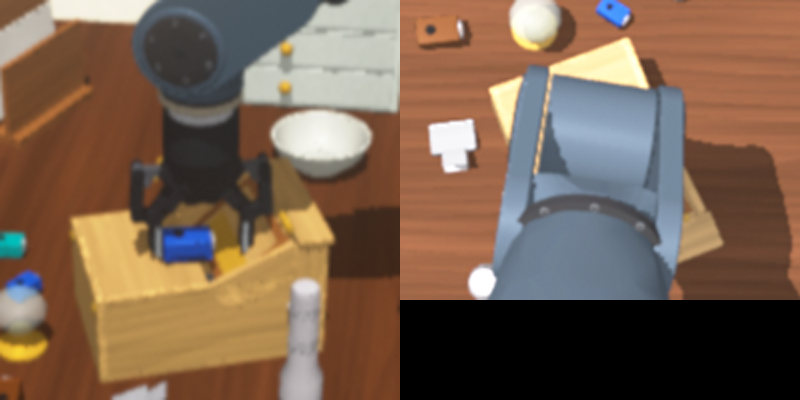

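Left half, side view: the light's nose is at the sill around (215,255). Finger A has swung the door inwards ahead of it and finger B is against its rear. The top view is hidden by the arm. Forces are low, so I carry on.

```bash
python3 - <<'E'
from m import *;from snap import snap
from bench import bot,eoat,status
for d in (84,90,96):
    hit=bot.move_linear(tcp(d,96),max_speed=50,force_limit=12)
    o=status.observe();print(d,hit,o["time_s"],np.round(o["ee_pos"],1),np.round(o["force"],1))
    if hit: break
bot.hold(0.4);snap("side","e_s")
E
```

```text
84 False 7.275 [550.2 -39.7  96.1] [1.9 0.8 2.5]
90 False 7.5417 [544.9 -41.1  96.3] [3.6 1.4 3.7]
96 False 7.8083 [539.8 -42.6  96.3] [ 7.7  1.4 -0.5]
```

View pics/e_s.png

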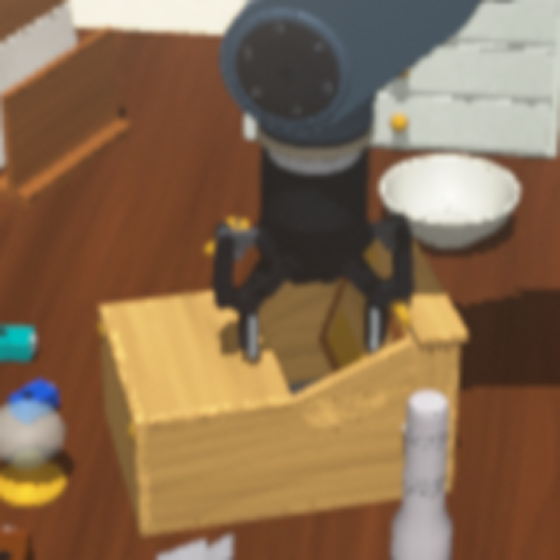

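The light has dropped: the ledge is empty and a dark blue trace shows inside at (298,386). The door is held wide open by finger A at (375,330). I now draw back along the same line, so the door can close, and then lift.

```bash
python3 - <<'E'
from m import *;from snap import snap
from bench import bot,eoat,status
bot.move_linear(tcp(60,96),max_speed=60)
bot.move_linear(tcp(-5,97),max_speed=80)
bot.move_linear(tcp(-5,240),max_speed=150)
q=list(status.observe()["q"]);q[0]-=45;bot.move_joints(q);bot.hold(.5)
o=status.observe();print(o["time_s"],np.round(o["force"],1))
snap("side","f_s");snap("top","f_t")
E
python3 -c "
import cv2,numpy as np
a=cv2.imread('pics/f_s.png');b=cv2.imread('pics/f_t.png')
a=cv2.resize(a,(400,400));b=cv2.resize(b,(400,300));cv2.imwrite('pics/f.png',np.hstack([a,np.vstack([b,np.zeros((100,400,3),np.uint8)])]))"
```

```text
13.35 [ 0.6 -0.4 -0.3]
```

View pics/f.png

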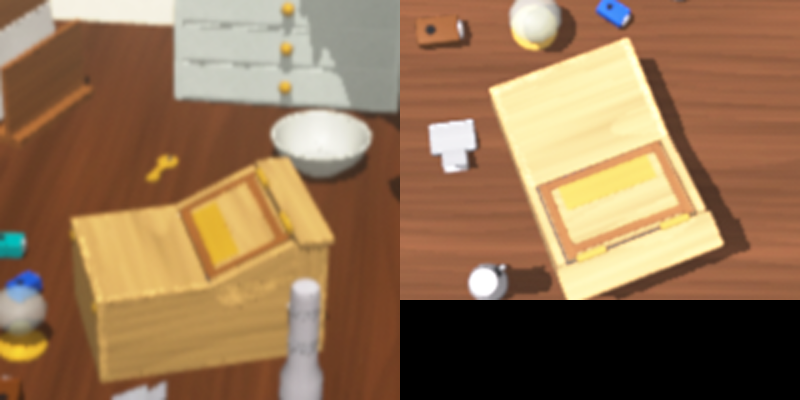

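Both views show the ledge empty and the door shut, at (235,228) in the side half and (617,200) in the top half. The bystanders in view are where they were and the robot is clear.

```bash
python3 -c "
from bench import bot
print(bot.sign_off())"
```

```text
the job is handed in; nothing more can be done
None
```

The bike light is in the oak box and the door has sprung shut behind it; nothing else in view was disturbed, and the job was handed in at about 13 s.

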